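# Index the sample carousel back one notch

### The arm

A 7-joint arm with a two-finger parallel gripper is mounted at the origin on the work surface. World frame = base frame: x ahead of the robot, y to its left, z up, the work surface at z = 0. Lengths are in m, angles in rad, forces in N, time in s.
With the tool pointing down it reaches from about 0.4 to 0.85 m from the base axis. Payload 4.5 kg.
Tool frame: the origin (TCP) lies on the centre line of the jaws, within the pads' length; the fingertips stand r.tips_ahead ahead of it and the grasp point (between the pads) is the TCP (r.tips_ahead is the distance from the TCP to the fingertips, in m); z points along the fingers, y is the direction in which the jaws open and shut (so a half turn about z gives the same grasp; the last joint's range is limited). The gripper opens to 88 mm and grips with 3 to 60 N. Pads are 18 mm wide; open, the fingers measure 123 mm over their backs; the gripper's body (75 mm by 187 mm) begins 45 mm behind the grasp point.
Start: joints at [1.375, 0.689, -0.195, 1.565, 0.157, 0.902, -0.215], TCP at [0.142, -0.609, 0.258] pointing down, gripper open.
Joint ranges: [-3.01, 3.01], [-0.46, 2.08], [-1.47, 1.51], [0.13, 2.56], [-1, 4.14], [0.04, 2.09], [-2.66, 2.66]. Speed limits (rad/s): [2.57, 2.57, 3.14, 3.14, 3.14, 3.14, 3.14].

### API

Orientations are given as a unit quaternion [x, y, z, w].
In Python, from plant import r gives the robot as it stands.
- The arm moves only by the shell command python3 -m inch 'ROWS' [FORCE]. ROWS is JSON, a list of rows, each a list of 5 numbers: the shift along the world's x, y, z in units of 25 mm (1.0 is 25 mm), then the turn about the world's z in units of 6 degrees (1.0 is 6 degrees), then the finger opening in mm, from 0 to 88.1. A call has 1 to 5 rows; each row shifts and turns the commanded pose from where the row before left it; what a row does not reach is not made up. A row lasts 1/10 s, in which the tool goes at most 50 mm and 8.59 degrees, less where a joint would pass 70% of its speed; a pose out of reach is approached as far as the arm can. A call is refused whole if a number of a shift passes 1 or a number of a turn 1, either way. A call with a gripper value outside its range is refused whole. The fingers move at their own pace and stop on an object; FORCE is the grip in N (left out, the last holds). Time passes only in rows, so rows that do not move let the fingers close. It gives the time, the measured TCP pose, the force and the opening at its end, in the units of the state.
- r.get_state(): the state, without advancing time (a new reading comes with each control period).
- r.snapshot(name): name is "side" or "top"; returns a dict with "pixels" (384x512x3 uint8, red, green, blue), "range_z" (384x512 float32, m along the optical axis (not along the pixel's ray), 0 where there is no reading), "K" (3x3 intrinsics, pixels), "position" and "attitude" of the camera in the world. Camera axes: x right, y up, looking along -z (the intrinsics and any distortion apply to the point x, -y, -z); pixel columns grow to the right and rows downward; lengths in m; the calibration is good to about 2 mm. A picture is of the moment at which its call begins.
- r.finish_job(): hands the job in, once; it reports no verdict.
The state is a dict: "clock": time; "q": joint angles; "qd": joint speeds; "joint_torque": joint torques, N m; "tool_pos": TCP position; "eef_rot": TCP orientation; "contact_force": force on the tool from outside, world axes, zero at the start; "moment": the same for the moment, N m; "opening": opening from 0.0 (shut) to 1.0 (fully open).
Only numpy, scipy, OpenCV 4.12 (cv2) and the standard library are available. Lean on these libraries where they do the work, as an engineer would, in place of code of your own. Each camera call takes 0.05 s, during which the arm holds its last target. There are 200 camera calls.

### The job

The ratcheted sample carousel has been advanced one place too far. With a fingertip, tip the pawl up clear of the teeth (its hinge is stiff, so it stays up), push the carousel by its steel post back exactly one notch, clockwise seen from above, and press the pawl down again until it sits fully home between the teeth. Only touch and push: leave the vials standing in their cups, do not lift anything, and leave the bottle and the tip box where they stand.

Things in the scene. Friction and masses are not known exactly. Their poses are not given: they have to be found in the camera images.
- indexer: fixed base of the turntable: white 230 x 230 mm plate, top 20 mm above the bench, with a 70 mm wide tongue towards its own -y carrying the pawl. Screwed down. Origin on the bench under the carousel's axis, z up. Its yaw varies by 0.5 rad either way, so work in this 'base frame'; angles below are counter-clockwise from its +x
- hub_top (a point): centre of the top of the black hub cap, on the carousel's axis, 54 mm above the bench. The carousel is an aluminium disc 214 mm across, top face at 40 mm height. On its rim, 85 to 105 mm from the axis, stand 12 steel sawteeth 30 degrees apart, tops at 52 mm. Three white cups, 38 mm across, tops at 62 mm, 58 mm from the axis, start at 165 and 225 degrees (with vials) and -15 degrees (empty)
- carousel (a joint): angle of the carousel, rad; GROWS as it turns backward, clockwise seen from above. 0 (within 0.03) at the start; one notch is 0.524 (30 degrees). Stays where it is left; about 0.1 N m turns it. With the pawl down, its nose meets a steep tooth face and blocks backward turning after about 0.08 rad of play
- pawl (a joint): angle of the pawl, rad: 0 = down and home between the teeth, grows as it tips up, stop at 0.7. Above 0.27 the nose clears the tooth tops. Stiff hinge (about 0.06 N m): it stays at any angle it is left, and is easiest pressed down again when left below 0.6. It seats only with a gap between teeth below the nose; the carousel may be about 0.08 rad off either way for that
- pawl_hinge (a point): fixed point: middle of the pawl's hinge, whose pin runs along the base frame's x at y -135 mm, 60 mm above the bench, between two cheeks (46 mm over their outsides, tops at 65 mm). Pushing the thumb tab above it outward (base-frame -y, away from the carousel's axis) tips the pawl up
- tab_top (a point): middle of the upper edge of the pawl's thumb tab, a dark steel plate 26 mm wide (along the hinge), 6 mm thick, standing 52 mm up from the hinge. Pawl down: tab upright, this point at x 0, y -135 mm in the base frame, 112 mm above the bench. It leans outward as the pawl tips up
- pawl_toe (a point): middle of the upper face of the pawl's arm above the nose, where it is pressed down. The arm is 20 mm wide, level when down, and runs 51 mm from the hinge towards the carousel's axis; this point is 40 mm from the hinge. Pawl down: x 0, y -95 mm in the base frame, 66 mm above the bench; the nose below is 8 mm wide and reaches down to 42 mm
- push_post (a point): centre of the top of the steel push post on the carousel: 14 mm in diameter, top 95 mm above the bench, 70 mm from the carousel's axis, at 60 degrees at the start (30 degrees one notch back); turns with the carousel; the only one. No cup stands within 60 degrees of it
- vial_a: loose capped amber vial, 24 mm in diameter, 68 mm tall, standing in a cup of the carousel with its foot 43 mm above the bench and top 111 mm; origin under its foot. Rides along; not to be lifted or tipped
- vial_b: second vial, the same as vial_a, in the next cup
- reagent_bottle: loose capped glass bottle, 56 mm in diameter, 105 mm tall, on the bench beyond the base's +y edge; origin under its foot. Leave it alone
- tip_box: loose grey box with a white lid, 85 x 120 x 50 mm over all, on the bench beyond the pawl, base-frame -y; origin under its middle. Leave it alone
Things that resemble listed ones, but are neither listed nor needed, are in the scene too. What is shaped like the vial_b but black, blue or green is not meant.

How it is judged:
By the outcome, as a careful person would: the job done as asked, in the order asked, and still so for the second after the job is handed in, with the robot touching nothing.
It also fails if it takes over 51 s, if anything falls off the work surface, if the arm or the gripper's body presses on something with over 40 N, if the wrist force passes 120 N, or if a joint passes its speed limit or range.

## Working session

There is one attempt and no reset: what is moved stays moved. The work goes in short steps, Python scripts to look and compute and a shell command to move; the robot and the scene stay as the last step left them, time stands still between calls to the robot, and variables do not carry over. Pictures are saved under pics/ and viewed, about 8 in all and at most 12, crops included, and the job is handed in when it is done.

```bash
mkdir -p pics; ls
cat > h.py <<'E'
import numpy as np,cv2
from scipy.spatial.transform import Rotation as R
from plant import r
def snap(n,f=None):
    s=r.snapshot(n)
    if f: cv2.imwrite('pics/'+f,s['pixels'][:,:,::-1])
    return s
def cam(s):
    a=np.array(s['attitude'],float)
    M=a if a.shape==(3,3) else R.from_quat(a).as_matrix()
    return M,np.array(s['position']),np.array(s['K'])
def ray(s,u,v,z):
    M,p,K=cam(s); d=M@np.array([(u-K[0,2])/K[0,0],-(v-K[1,2])/K[1,1],-1]); return p+d*(z-p[2])/d[2]
def proj(s,P):
    M,p,K=cam(s); c=M.T@(np.array(P)-p); return K[0,2]+K[0,0]*c[0]/-c[2],K[1,2]-K[1,1]*c[1]/-c[2]
def cloud(s):
    M,p,K=cam(s); z=s['range_z']; v,u=np.mgrid[:z.shape[0],:z.shape[1]]
    c=np.stack([(u-K[0,2])/K[0,0]*z,-(v-K[1,2])/K[1,1]*z,-z],-1); return c@M.T+p
E
python3 - <<'E'
from h import *
for n in('side','top'):
    s=snap(n,n+'1.png'); print({k:np.round(s[k],3).tolist() for k in s if k not in('pixels','range_z')},[k for k in s])
    np.savez(n+'1.npz',**s)
print(r.tips_ahead,r.get_state())
E
```

```text
pics
{'K': [[475.831, 0.0, 249.826], [0.0, 475.831, 193.681], [0.0, 0.0, 1.0]], 'position': [0.502, -0.613, 0.866], 'attitude': [0.334, -0.005, -0.033, 0.942]} ['pixels', 'range_z', 'K', 'position', 'attitude']
{'K': [[351.194, 0.0, 256.256], [0.0, 351.194, 192.1], [0.0, 0.0, 1.0]], 'position': [0.387, 0.0, 0.952], 'attitude': [0.076, -0.067, -0.655, 0.749]} ['pixels', 'range_z', 'K', 'position', 'attitude']
0.019 {'clock': 0.1, 'q': array([ 1.37476818,  0.6899161 , -0.19451308,  1.56621867,  0.15731624,
        0.90250809, -0.21510426]), 'qd': array([-1.61691162e-04, -4.10646628e-03,  3.84824385e-04, -2.30925402e-03,
       -6.61691611e-04,  2.88699749e-05,  1.58632874e-03]), 'joint_torque': array([-2.82275563e-03, -5.28494596e+01, -1.27164278e+00, -1.53836954e+01,
       -5.26426267e-02,  1.92347914e-03,  4.29831812e-05]), 'tool_pos': array([ 0.14221275, -0.60806077,  0.25698575]), 'eef_rot': array([ 9.93400050e-01,  1.14698094e-01, -1.62659814e-04, -8.12961612e-04]), 'contact_force': array([-0.06331592,  0.20768084, -1.17980766]), 'moment': array([-0.01677504,  0.00834531,  0.00101108]), 'opening': 0.9992141413493112}
```

View pics/side1.png

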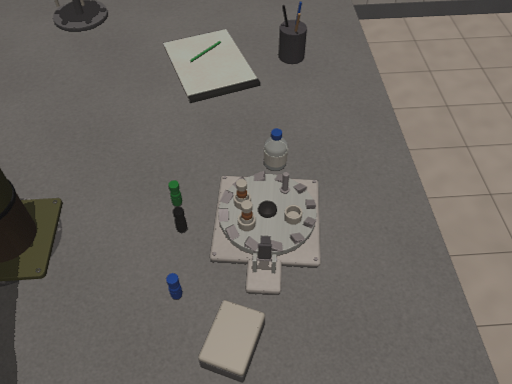

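View pics/top1.png

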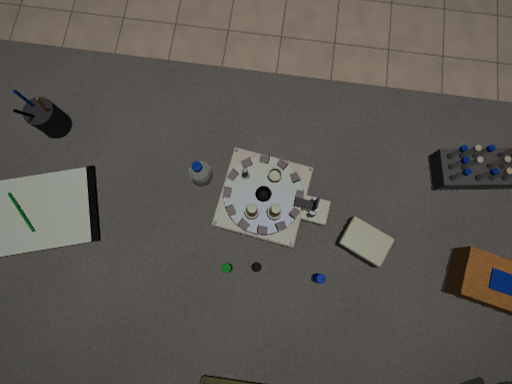

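Side view: hub (267,209), post (285,182), pawl (265,250), vials at (242,192) and (247,212), bottle (277,150), box (233,340). Top view: hub (263,193), post (245,172), pawl (308,204). The black, blue and green vials off the carousel are decoys.

Run:
```python
from h import *
S={n:dict(np.load(n+'1.npz')) for n in('side','top')}
hp={'side':(267,209),'top':(263,193)}
rays=[]
for n,s in S.items():
    px=s['pixels'].astype(int); m=(px.max(2)<45).astype(np.uint8)
    k,l,st,c=cv2.connectedComponentsWithStats(m); i=l[hp[n][1],hp[n][0]]; print(n,i,st[i],c[i],ray(s,*c[i],.054))
    M,p,K=cam(s); d=ray(s,*c[i],0)-p; rays.append((p,d/np.linalg.norm(d)))
    h=ray(s,*c[i],.054)
    C=cloud(s); D=np.linalg.norm(C[...,:2]-h[:2],axis=-1)
    # plate
    q=C[(D<.2)&(abs(C[...,2]-.02)<.005)&(px.min(2)>120)][:,:2]
    rc=cv2.minAreaRect((q*1000).astype(np.float32)); print('plate',rc,len(q))
    # tall things
    for lo,hi in((.085,.1),(.1,.118)):
        mm=((D<.17)&(C[...,2]>lo)&(C[...,2]<hi)).astype(np.uint8)
        k,l,st,c=cv2.connectedComponentsWithStats(mm)
        for j in range(1,k):
            if st[j,4]>3:
                P=C[l==j]; print(lo,c[j].round(),st[j,4],np.median(P,0).round(4),P.min(0).round(3),P.max(0).round(3),np.median(px[l==j],0))
A=sum(np.eye(3)-np.outer(d,d) for p,d in rays); b=sum((np.eye(3)-np.outer(d,d))@p for p,d in rays)
print('hub 2-view',np.linalg.solve(A,b))
for n in S:
    s=S[n]; u,v=hp[n]; im=s['pixels'][v-70:v+80,u-80:u+80,::-1]; cv2.imwrite(f'pics/{n}c.png',cv2.resize(im,None,fx=4,fy=4,interpolation=2))
a,b=[cv2.imread(f'pics/{n}c.png') for n in S]; cv2.imwrite('pics/c1.png',cv2.resize(np.hstack([a,b]),(800,375)))
```

```text
side 0 [     0      0    512    384 192008] [259.1533009  191.80321653] [0.55659241 0.04708773 0.054     ]
plate ((567.73876953125, -16.90203857421875), (276.0876159667969, 224.54954528808594), 82.33602142333984) 2264
0.085 [276. 138.] 48 [0.6038 0.1725 0.0925] [0.593 0.166 0.085] [0.618 0.184 0.099] [30.  41.5 70. ]
0.085 [285. 175.] 40 [0.6133 0.0594 0.0918] [0.607 0.055 0.085] [0.62  0.067 0.096] [114.  107.5 105.5]
0.085 [241. 190.] 34 [0.5182 0.0221 0.094 ] [0.506 0.018 0.085] [0.527 0.028 0.1  ] [86.5 72.5 62.5]
0.085 [246. 212.] 32 [ 0.5232 -0.036   0.093 ] [ 0.513 -0.04   0.085] [ 0.534 -0.029  0.1  ] [84.  70.  59.5]
0.1 [276. 132.] 75 [0.6053 0.1809 0.1035] [0.594 0.169 0.1  ] [0.618 0.196 0.107] [ 36.  66. 124.]
0.1 [241. 184.] 100 [0.5164 0.0269 0.1082] [0.506 0.018 0.1  ] [0.528 0.043 0.113] [155.  146.5 134. ]
0.1 [246. 205.] 111 [ 0.5237 -0.0311  0.1088] [ 0.513 -0.04   0.1  ] [ 0.534 -0.016  0.112] [158. 149. 136.]
top 34 [256 186  15  15 172] [262.83139535 193.41860465] [0.56964912 0.00696027 0.054     ]
plate ((567.947509765625, -26.804580688476562), (290.8324279785156, 223.4557647705078), 82.20977783203125) 1816
0.085 [201. 169.] 14 [0.6017 0.1701 0.0911] [0.596 0.168 0.085] [0.616 0.174 0.098] [81.  83.  80.5]
0.085 [245. 170.] 27 [0.6147 0.0597 0.0943] [0.609 0.054 0.088] [0.621 0.067 0.098] [121. 114. 109.]
0.085 [314. 208.] 5 [ 0.5423 -0.1237  0.0905] [ 0.54  -0.127  0.088] [ 0.548 -0.123  0.092] [13. 12. 13.]
0.1 [200. 168.] 16 [0.6038 0.1712 0.1043] [0.595 0.168 0.101] [0.614 0.175 0.108] [ 21.   48.5 101.5]
0.1 [317. 203.] 31 [ 0.5521 -0.1264  0.1115] [ 0.54  -0.131  0.101] [ 0.564 -0.123  0.114] [55. 51. 53.]
0.1 [252. 209.] 74 [0.5169 0.0284 0.1101] [0.506 0.017 0.101] [0.529 0.04  0.114] [149. 150. 134.]
0.1 [276. 209.] 76 [ 0.5242 -0.0287  0.1107] [ 0.514 -0.04   0.103] [ 0.536 -0.018  0.113] [150. 151. 135.]
hub 2-view [0.55607716 0.0060781  0.10568539]
```

View pics/c1.png

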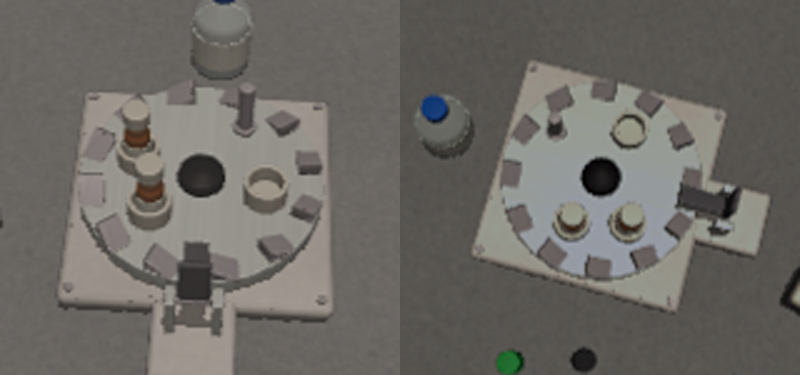

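Top-view ray at hub height puts the hub at (0.570, 0.007). The tab at (0.552, -0.126) gives yaw ≈ -0.13, matching the plate rectangle's -7.7°. The side-view hub mask failed, because its threshold missed, and I'll check that from close by. The only post is at (0.614, 0.060). Now moving over the pawl with the fingers closed.

```bash
python3 -m inch '[[0.5,0.8,0,-0.7,0],[0.8,1,0,-0.7,0],[0.8,1,0,-0.7,0],[0.8,1,0,-0.7,0],[0.8,1,0,-0.7,0]]' 20
python3 -m inch '[[0.8,1,0,0,0],[0.8,1,0,0,0],[0.8,1,0,0,0],[0.8,1,0,0,0],[0.8,1,0,0,0]]'
python3 -m inch '[[0.8,1,0,0,0],[0.8,1,0,0,0],[0.8,1,0,0,0],[0.8,1,0,0,0],[0.8,1,0,0,0]]'
python3 -m inch '[[0.8,1,-0.5,0,0],[0.8,1,-0.5,0,0],[0.8,1,-0.5,0,0],[0.8,1,-0.5,0,0],[0.8,0.5,-0.5,0,0]]'
python3 - <<'E'
from h import *
S={n:dict(np.load(n+'1.npz')) for n in('side','top')}
s=S['side']; px=s['pixels'].astype(int)
m=np.zeros(px.shape[:2],np.uint8); m[195:225,250:285]=(px.max(2)<70)[195:225,250:285]
k,l,st,c=cv2.connectedComponentsWithStats(m); i=1+st[1:,4].argmax(); print(st[i],c[i],ray(s,*c[i],.054))
E
```

```text
clock: 0.6
tool_pos: [0.2354, -0.4873, 0.2574]
eef_rot: [0.998, -0.07, -0.0, -0.0]
contact_force: [-0.9, 0.0, 0.8]
opening: 0.57
clock: 1.1
tool_pos: [0.3354, -0.3623, 0.2575]
eef_rot: [0.998, -0.068, -0.0, -0.0]
contact_force: [0.7, 0.1, 0.1]
opening: 0.123
clock: 1.6
tool_pos: [0.4354, -0.2374, 0.2575]
eef_rot: [0.998, -0.068, -0.0, -0.0]
contact_force: [0.3, -0.7, 0.2]
opening: 0.008
clock: 2.1
tool_pos: [0.5355, -0.1229, 0.1944]
eef_rot: [0.998, -0.067, -0.001, -0.001]
contact_force: [-0.1, 0.2, -0.2]
opening: 0.007
[258 201  19  17 249] [267.08032129 208.98795181] [ 0.56978573 -0.00145511  0.054     ]
```

```bash
python3 - <<'E'
from h import *
S={n:dict(np.load(n+'1.npz')) for n in('side','top')}
for n,s in S.items():
    C=cloud(s); D=np.linalg.norm(C[...,:2]-[.57,.004],axis=-1)
    m=(D<.16)&(abs(C[...,2]-.04)<.006); P=C[m]; print(n,'discz',np.median(P[:,2]))
    m=m.astype(np.uint8); m=cv2.morphologyEx(m,cv2.MORPH_OPEN,np.ones((3,3)))
    q=C[m>0][:,:2]; print(cv2.minEnclosingCircle((q*1000).astype(np.float32)))
    h=(D<.02)&(C[...,2]>.05)&(C[...,2]<.06); print('hub',C[h].mean(0),C[h].min(0),C[h].max(0))
    t=(D<.1)&(C[...,2]>.107)&(C[...,2]<.116); 
    k,l,st,c=cv2.connectedComponentsWithStats(t.astype(np.uint8))
    for j in range(1,k):
        if st[j,4]>8: print('vial',C[l==j].mean(0),(C[l==j].max(0)+C[l==j].min(0))/2)
E
python3 -c "
from h import *
snap('side','side2.png'); snap('top','top2.png')
a=cv2.imread('pics/side2.png')[130:320,160:360];b=cv2.imread('pics/top2.png')[100:290,180:380]
cv2.imwrite('pics/c2.png',cv2.resize(np.hstack([a,b]),(800,380),interpolation=2))"
```

```text
side discz 0.03876773832147884
((587.888427734375, 10.425048828125), 149.45477294921875)
hub [0.57025578 0.00682113 0.05185737] [ 0.55338991 -0.01091848  0.05012019] [0.585981   0.02322705 0.05489481]
vial [0.51670732 0.02939408 0.10918594] [0.51703758 0.03018201 0.11006619]
vial [ 0.52415777 -0.02769679  0.10928708] [ 0.52408025 -0.02816762  0.1093616 ]
top discz 0.04002561635959845
((571.343994140625, 5.71390962600708), 107.50509643554688)
hub [0.569959   0.00537362 0.05267941] [ 0.55252807 -0.01214724  0.0500441 ] [0.58825938 0.02260963 0.0573747 ]
vial [0.51749484 0.02859284 0.11039833] [0.51775699 0.028802   0.11055337]
vial [ 0.52479602 -0.02900356  0.11088608] [ 0.52512792 -0.02894592  0.11012   ]
```

View pics/c2.png

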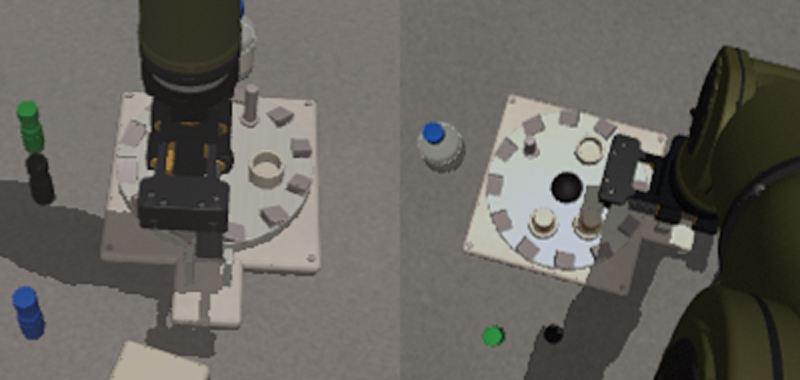

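Side crop (left half) shows the gripper above the pawl, with tab and tongue visible at about (205,235). Depth from both views puts the hub at (0.570, 0.006). Next is to descend inside the tab.

```bash
python3 -m inch '[[0.45,0.6,0,0,0],[0.4,0.6,0,0,0],[0,0,-0.7,0,0],[0,0,-0.7,0,0],[0,0,-0.7,0,0]]'
python3 -m inch '[[0,0,-0.6,0,0],[0,0,-0.6,0,0],[0,0,0,0,0]]'
python3 -c "
from h import *
s=snap('side','side3.png'); C=cloud(s); st=r.get_state(); print(st['tool_pos'],st['contact_force'])
cv2.imwrite('pics/c3.png',cv2.resize(s['pixels'][200:300,210:320,::-1],None,fx=5,fy=5,interpolation=2))"
```

```text
clock: 2.7
tool_pos: [0.5554, -0.0973, 0.1426]
eef_rot: [0.998, -0.069, -0.0, 0.0]
contact_force: [-0.5, -0.2, -0.2]
opening: 0.006
clock: 3.0
tool_pos: [0.554, -0.0971, 0.1114]
eef_rot: [0.998, -0.069, -0.002, 0.0]
contact_force: [-0.8, -0.7, -0.2]
opening: 0.007
[ 0.5548748  -0.09710926  0.11240198] [ 0.06210588  0.68046718 -0.51136918]
```

View pics/c3.png

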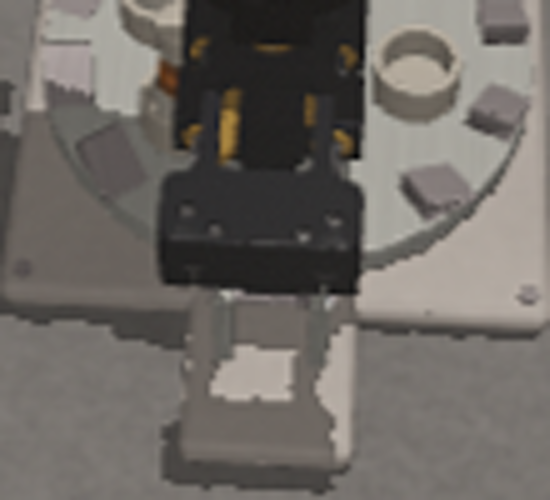

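```bash
python3 -m inch '[[-0.01,-0.14,0,0,0],[-0.02,-0.14,0,0,0],[-0.02,-0.14,0,0,0]]'
python3 -m inch '[[-0.02,-0.14,0,0,0],[-0.02,-0.14,0,0,0]]'
python3 -m inch '[[-0.02,-0.14,0,0,0],[-0.02,-0.14,0,0,0],[0,0,0,0,0]]'
python3 -c "
from h import *
for n in('side','top'):
    s=snap(n,n+'4.png');C=cloud(s); h=np.array([.57,.006])
    c,q=np.cos(.132),np.sin(.132); d=C[...,:2]-h; X=d[...,0]*c-d[...,1]*q; Y=d[...,0]*q+d[...,1]*c; Z=C[...,2]
    m=(abs(X)<.03)&(Y<-.125)&(Y>-.2)&(Z>.09)&(Z<.125); print(n,m.sum(),np.round(np.c_[X[m],Y[m],Z[m]][::max(1,m.sum()//12)],3).tolist())"
```

```text
clock: 3.35
tool_pos: [0.5552, -0.1073, 0.1135]
eef_rot: [0.998, -0.069, 0.001, 0.0]
contact_force: [0.1, 1.2, 1.1]
opening: 0.003
clock: 3.55
tool_pos: [0.5544, -0.1133, 0.1132]
eef_rot: [0.998, -0.068, 0.001, -0.0]
contact_force: [0.7, 2.0, 1.6]
opening: 0.004
clock: 3.85
tool_pos: [0.5529, -0.1212, 0.1126]
eef_rot: [0.998, -0.069, 0.0, 0.0]
contact_force: [0.8, 0.8, -0.3]
opening: 0.006
side 1 [[-0.002, -0.145, 0.125]]
top 0 []
```

```bash
python3 -m inch '[[0.05,0.4,0,0,0],[0.05,0.3,0.3,0,0],[0,0.5,1,0,0],[0.1,1,1,0,0],[0.1,1,1,0,0]]'
python3 -m inch '[[0.1,1,0.5,1,0],[0.1,1,0,1,0],[0.1,1,0,1,0],[0.1,0.5,0,1,0],[0,0,0,0,0]]'
cat > look.py <<'E'
import sys
from h import *
for n in('side','top'):
    s=snap(n,n+sys.argv[1]+'.png');C=cloud(s); h=np.array([.57,.006])
    c,q=np.cos(.132),np.sin(.132); d=C[...,:2]-h; X=d[...,0]*c-d[...,1]*q; Y=d[...,0]*q+d[...,1]*c; Z=C[...,2]
    m=(abs(X)<.03)&(Y<-.115)&(Y>-.2)&(Z>.07)&(Z<.125); print(n,'tab',m.sum())
    if m.sum()>4:
        t=m&(Z>Z[m].max()-.006); print(' top',X[t].mean().round(4),Y[t].mean().round(4),Z[m].max().round(4))
    m=(abs(X)<.008)&(Y<-.08)&(Y>-.125)&(Z>.055)&(Z<.1)
    if m.sum()>4: print(' arm',m.sum(),'angle',np.arctan(np.polyfit(Y[m],Z[m],1)[0]),'z@-95',np.polyval(np.polyfit(Y[m],Z[m],1),-.095))
    m=(np.hypot(X,Y)<.09)&(np.hypot(X,Y)>.05)&(Z>.08)&(Z<.099)&(Y>0)&(X>-.02)
    if m.sum()>4: print(' post',m.sum(),np.degrees(np.arctan2(np.median(Y[m]),np.median(X[m]))),np.hypot(np.median(Y[m]),np.median(X[m])))
a=cv2.imread(f'pics/side{sys.argv[1]}.png')[130:310,190:350];b=cv2.imread(f'pics/top{sys.argv[1]}.png')[120:270,190:350]
cv2.imwrite(f'pics/c{sys.argv[1]}.png',np.hstack([cv2.resize(x,(400,400),interpolation=2) for x in (a,b)]))
E
python3 look.py 5
```

```text
clock: 4.45
tool_pos: [0.5601, -0.0393, 0.1965]
eef_rot: [0.998, -0.068, -0.0, 0.0]
contact_force: [0.3, 0.8, 0.3]
opening: 0.005
clock: 4.95
tool_pos: [0.5703, 0.0506, 0.2083]
eef_rot: [0.99, 0.143, 0.0, -0.001]
contact_force: [-0.8, 0.1, -0.5]
opening: 0.007
side tab 118
 top -0.001 -0.1501 0.1105
 arm 152 angle 0.32024380158177124 z@-95 0.07770248902211355
 post 46 58.401951840743074 0.0689969540477179
top tab 121
 top 0.0002 -0.1502 0.1113
 arm 94 angle 0.3111263114005965 z@-95 0.07938491093801017
```

View pics/c5.png

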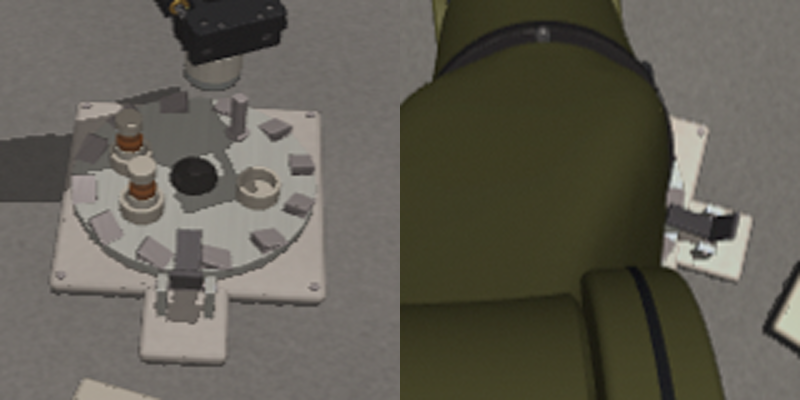

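Both views show the pawl tipped up and staying, but the angle is only 0.30–0.32 (tab top moved 15 mm). That's thin margin over 0.27, so I'll push it about 5 mm more.

```bash
python3 -m inch '[[-0.08,-1,0,-0.8,0],[-0.08,-1,0,-0.8,0],[-0.08,-1,0,-0.8,0],[-0.08,-1,0,-0.8,0],[-0.08,-1,0,-0.8,0]]'
python3 -m inch '[[0,-0.4,-0.8,0,0],[0,0,-1,0,0],[0,0,-1,0,0],[0,0,-0.95,0,0],[0,0,0,0,0]]'
```

```text
clock: 5.55
tool_pos: [0.5596, -0.0808, 0.2079]
eef_rot: [0.997, -0.072, -0.0, 0.001]
contact_force: [0.0, -0.1, -0.4]
opening: 0.001
clock: 6.05
tool_pos: [0.5578, -0.0894, 0.1116]
eef_rot: [0.998, -0.07, -0.003, 0.001]
contact_force: [-1.4, -0.1, 0.0]
opening: 0.007
```

```bash
python3 -m inch '[[-0.04,-0.4,0.03,0,0],[-0.04,-0.4,0,0,0],[-0.04,-0.2,0,0,0],[-0.03,-0.17,0,0,0],[-0.03,-0.17,0,0,0]]'
python3 -m inch '[[-0.03,-0.17,0,0,0],[0,0,0,0,0]]'
python3 -c "
from plant import r
for i in range(1):print(r.get_state()['tool_pos'])"
```

```text
clock: 6.55
tool_pos: [0.5561, -0.1222, 0.1154]
eef_rot: [0.998, -0.069, 0.001, 0.0]
contact_force: [0.4, 0.1, 0.4]
opening: 0.007
clock: 6.75
tool_pos: [0.5553, -0.1259, 0.1148]
eef_rot: [0.998, -0.068, 0.0, -0.0]
contact_force: [1.4, -0.3, 0.9]
opening: 0.004
[ 0.55527272 -0.12594586  0.11482992]
```

```bash
python3 -m inch '[[-0.01,-0.1,0,0,0],[0,0,0,0,0],[0.05,0.5,0,0,0],[0.05,0.3,0.4,0,0],[0.1,0.5,1,0,0]]'
python3 -m inch '[[0.2,1,1,1,0],[0.2,1,1,1,0],[0.2,1,0,1,0],[0.2,1,0,1,0],[0.2,1,0,1,0]]'
python3 -m inch '[[0.2,1,0,1,0],[0.2,1,0,1,0],[0.2,0.5,0,0.5,0],[0,0,0,0,0]]'
python3 look.py 6
```

```text
clock: 7.25
tool_pos: [0.5585, -0.0951, 0.149]
eef_rot: [0.998, -0.068, -0.002, 0.0]
contact_force: [0.3, 0.3, 0.7]
opening: 0.005
clock: 7.75
tool_pos: [0.5851, 0.0311, 0.2009]
eef_rot: [0.981, 0.195, 0.001, 0.0]
contact_force: [-0.6, -0.2, -0.7]
opening: 0.009
clock: 8.15
tool_pos: [0.6003, 0.0946, 0.2002]
eef_rot: [0.947, 0.32, 0.001, -0.001]
contact_force: [0.2, 0.0, 0.2]
opening: 0.007
side tab 115
 top -0.0002 -0.156 0.1076
 arm 161 angle 0.457560301793182 z@-95 0.08402786807761986
 post 46 58.46100501540491 0.06908042776091727
top tab 147
 top -0.0 -0.1559 0.1078
 arm 71 angle 0.4724114798268505 z@-95 0.08683179206119021
```

Pawl is now at about 0.44 in both views. Going down behind the post.

```bash
python3 -m inch '[[-0.26,-0.27,-0.8,0,0],[0,0,-0.9,0,0],[0,0,-0.9,0,0],[0,0,-0.9,0,0],[0,0,-0.75,0,0]]'
python3 -m inch '[[0,0,0,0,0]]'
```

```text
clock: 8.75
tool_pos: [0.5929, 0.0821, 0.0925]
eef_rot: [0.949, 0.317, -0.001, 0.001]
contact_force: [0.1, -0.3, 0.0]
opening: 0.007
clock: 8.85
tool_pos: [0.5914, 0.0822, 0.0913]
eef_rot: [0.948, 0.317, -0.003, 0.001]
contact_force: [-0.5, 0.3, -0.2]
opening: 0.005
```

```bash
python3 -m inch '[[0.18,-0.1,0.08,0,0],[0.15,-0.13,0,0,0],[0.13,-0.15,0,0,0],[0.12,-0.13,0,0,0],[0.1,-0.12,0,0,0]]'
python3 -m inch '[[0.1,-0.12,0,0,0],[0.1,-0.12,0,0,0],[0.1,-0.12,0,0,0],[0,0,0,0,0],[0,0,0,0,0]]'
python3 look.py 7
```

```text
clock: 9.35
tool_pos: [0.6114, 0.0694, 0.0963]
eef_rot: [0.948, 0.319, 0.001, -0.0]
contact_force: [-1.1, 2.8, 0.6]
opening: 0.006
clock: 9.85
tool_pos: [0.6176, 0.059, 0.0952]
eef_rot: [0.948, 0.318, -0.001, 0.001]
contact_force: [0.5, -0.1, 0.5]
opening: 0.005
side tab 115
 top -0.0001 -0.1555 0.1082
 arm 160 angle 0.45692251421590785 z@-95 0.08371731797610929
 post 124 44.81930126922178 0.06375207675947701
top tab 24
 top 0.0029 -0.1562 0.1109
```

View pics/c7.png

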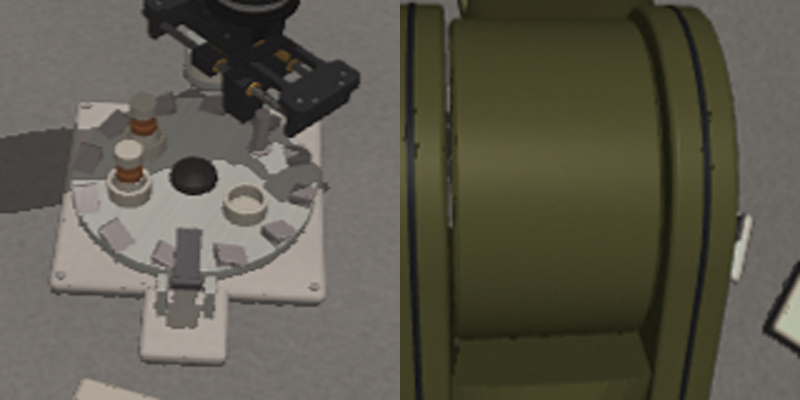

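The side view shows the post pushed clockwise, vials standing in their cups. I'll measure the rotation from the vial tops and the empty cup, relative to the first side picture.

```bash
cat > ang.py <<'E'
import sys
from h import *
def V(s):
    C=cloud(s); d=C[...,:2]-[.57,.006]; D=np.hypot(d[...,0],d[...,1]); Z=C[...,2]; out=[]
    th=np.degrees(np.arctan2(d[...,1],d[...,0]))
    for lo,hi,sel in((.105,.116,(D<.085)&(abs(th)>100)),(.058,.066,(D<.085)&(D>.03)&(th<20)&(th>-85)),(.088,.099,(D>.055)&(D<.085)&(th>5)&(th<70))):
        t=sel&(Z>lo)&(Z<hi)
        k,l,st,c=cv2.connectedComponentsWithStats(t.astype(np.uint8))
        for j in range(1,k):
            if st[j,4]>15: p=d[l==j].mean(0) if hi>.07 else (d[l==j].max(0)+d[l==j].min(0))/2; out.append((hi,round(np.degrees(np.arctan2(p[1],p[0]))%360,1),np.hypot(*p).round(4),int(st[j,4])))
    return out
if __name__=='__main__':
    for n in('side','top'):
        print(n,'0',V(dict(np.load(n+'1.npz')))); print(n,'now',V(snap(n,n+sys.argv[1]+'.png')))
E
python3 ang.py 8
```

```text
side 0 [(0.116, np.float64(156.9), np.float64(0.058), 85), (0.116, np.float64(216.9), np.float64(0.0575), 93), (0.066, np.float64(336.9), np.float64(0.0572), 80), (0.099, np.float64(51.3), np.float64(0.0701), 31)]
side now [(0.116, np.float64(134.0), np.float64(0.0587), 79), (0.116, np.float64(195.2), np.float64(0.0577), 90), (0.066, np.float64(313.9), np.float64(0.057), 84), (0.099, np.float64(39.6), np.float64(0.0645), 82)]
top 0 [(0.116, np.float64(156.9), np.float64(0.0573), 71), (0.116, np.float64(217.6), np.float64(0.0571), 73), (0.066, np.float64(336.1), np.float64(0.0587), 62), (0.099, np.float64(50.5), np.float64(0.07), 27)]
top now []
```

```bash
python3 -m inch '[[0.07,-0.09,0,0,0],[0.07,-0.09,0,0,0],[0.07,-0.09,0,0,0],[0,0,0,0,0],[0,0,0,0,0]]'
python3 ang.py 9
```

```text
clock: 10.55
tool_pos: [0.6236, 0.053, 0.0955]
eef_rot: [0.948, 0.318, 0.0, 0.0]
contact_force: [-0.2, 1.0, 0.1]
opening: 0.002
side 0 [(0.116, np.float64(156.9), np.float64(0.058), 85), (0.116, np.float64(216.9), np.float64(0.0575), 93), (0.066, np.float64(336.9), np.float64(0.0572), 80), (0.099, np.float64(51.3), np.float64(0.0701), 31)]
side now [(0.116, np.float64(128.1), np.float64(0.0593), 82), (0.116, np.float64(188.0), np.float64(0.0579), 93), (0.066, np.float64(308.0), np.float64(0.0567), 79), (0.099, np.float64(31.4), np.float64(0.0653), 84)]
top 0 [(0.116, np.float64(156.9), np.float64(0.0573), 71), (0.116, np.float64(217.6), np.float64(0.0571), 73), (0.066, np.float64(336.1), np.float64(0.0587), 62), (0.099, np.float64(50.5), np.float64(0.07), 27)]
top now []
```

Turned 28.9° on all three markers (target 30 ± 4.6). I'll add a 1 mm nudge, back off and rise.

```bash
python3 -m inch '[[0.03,-0.04,0,0,0],[0,0,0,0,0],[-0.3,0.4,0,0,0],[-0.3,0.4,0.3,0,0],[0,0,1,0,0]]'
python3 -m inch '[[0,0,1,0,0],[0,0,1,0,0],[0,0,1,0,0],[-0.2,-1,0,-1,0],[-0.2,-1,0,-1,0]]'
python3 -m inch '[[-0.2,-1,0,-1,0],[-0.2,-1,0,-1,0],[-0.2,-1,0,-1,0],[-0.2,-1,0,-1,0],[0,-0.4,0,-1,0]]'
python3 ang.py 10
```

```text
clock: 11.15
tool_pos: [0.6053, 0.0757, 0.1266]
eef_rot: [0.947, 0.321, -0.003, -0.001]
contact_force: [0.5, 0.3, -0.3]
opening: 0.005
clock: 11.65
tool_pos: [0.5988, 0.0243, 0.2047]
eef_rot: [0.976, 0.218, 0.001, -0.0]
contact_force: [0.1, 0.6, -0.4]
opening: 0.006
clock: 12.15
tool_pos: [0.5775, -0.0897, 0.2036]
eef_rot: [0.999, -0.046, -0.0, 0.001]
contact_force: [0.1, 0.6, -0.2]
opening: 0.006
side 0 [(0.116, np.float64(156.9), np.float64(0.058), 85), (0.116, np.float64(216.9), np.float64(0.0575), 93), (0.066, np.float64(336.9), np.float64(0.0572), 80), (0.099, np.float64(51.3), np.float64(0.0701), 31)]
side now [(0.116, np.float64(127.9), np.float64(0.0583), 77), (0.116, np.float64(187.7), np.float64(0.0575), 90), (0.066, np.float64(301.2), np.float64(0.0661), 35)]
top 0 [(0.116, np.float64(156.9), np.float64(0.0573), 71), (0.116, np.float64(217.6), np.float64(0.0571), 73), (0.066, np.float64(336.1), np.float64(0.0587), 62), (0.099, np.float64(50.5), np.float64(0.07), 27)]
top now [(0.116, np.float64(127.7), np.float64(0.0576), 72), (0.116, np.float64(188.2), np.float64(0.0574), 70), (0.066, np.float64(299.1), np.float64(0.0532), 32), (0.099, np.float64(21.5), np.float64(0.0698), 23)]
```

```bash
python3 -m inch '[[-0.8,0.12,0,-0.4,0],[0,0,-0.9,0,0],[0,0,-0.9,0,0],[0,0,-0.9,0,0],[0,0,-0.6,0,0]]'
python3 -m inch '[[0,0,-0.2,0,0],[0,0,-0.2,0,0],[0,0,-0.2,0,0]]'
python3 -m inch '[[0,0,-0.2,0,0],[0,0,-0.2,0,0],[0,0,-0.2,0,0]]'
```

```text
clock: 12.75
tool_pos: [0.5584, -0.0819, 0.1195]
eef_rot: [0.998, -0.06, -0.001, -0.001]
contact_force: [0.6, -0.4, -0.1]
opening: 0.002
clock: 13.05
tool_pos: [0.5596, -0.0835, 0.106]
eef_rot: [0.998, -0.062, 0.001, -0.0]
contact_force: [-0.4, 2.3, 3.3]
opening: 0.007
clock: 13.35
tool_pos: [0.5594, -0.0844, 0.0905]
eef_rot: [0.998, -0.063, 0.001, -0.0]
contact_force: [0.7, 1.8, 2.3]
opening: 0.007
```

```bash
python3 -m inch '[[0,0,-0.12,0,0],[0,0,-0.12,0,0]]'
python3 -m inch '[[0,0,-0.12,0,0],[0,0,0,0,0]]'
python3 -m inch '[[0,0,-0.12,0,0],[0,0,0,0,0]]'
```

```text
clock: 13.55
tool_pos: [0.559, -0.0848, 0.0847]
eef_rot: [0.998, -0.063, 0.0, 0.0]
contact_force: [-4.6, 2.2, 28.5]
opening: 0.003
clock: 13.75
tool_pos: [0.559, -0.0848, 0.0847]
eef_rot: [0.998, -0.063, 0.001, 0.0]
contact_force: [-5.8, 2.5, 30.0]
opening: 0.003
clock: 13.95
tool_pos: [0.5591, -0.0848, 0.0841]
eef_rot: [0.998, -0.063, 0.001, 0.0]
contact_force: [-10.0, 3.9, 51.8]
opening: 0.003
```

Hard stop at tip height 0.066, so the pawl is at its home height. Lift away and check.

```bash
python3 -m inch '[[0,0,0.3,0,0],[0,0,0.8,0,0],[0,0,1,0,0],[0,0,1,0,0],[0,0,1,0,0]]'
python3 -m inch '[[-0.5,-1,0.5,0,0],[-0.8,-1,0,0,0],[-1,-1,0,0,0],[-1,-1,0,0,0],[-1,-1,0,0,0]]'
python3 -m inch '[[-1,-1,0,0,0],[-1,-1,0,0,0],[-1,-1,0,0,0],[-1,-0.5,0,0,0],[0,0,0,0,0]]'
python3 look.py 11; python3 ang.py 12
```

```text
clock: 14.45
tool_pos: [0.5582, -0.0854, 0.1816]
eef_rot: [0.998, -0.064, -0.001, 0.0]
contact_force: [0.1, 1.3, -0.2]
opening: 0.007
clock: 14.95
tool_pos: [0.4497, -0.2111, 0.1933]
eef_rot: [0.998, -0.063, -0.0, 0.0]
contact_force: [0.8, -1.7, -0.3]
opening: 0.007
clock: 15.45
tool_pos: [0.3461, -0.2996, 0.1932]
eef_rot: [0.998, -0.067, -0.003, 0.0]
contact_force: [-0.5, -0.2, -0.2]
opening: 0.007
side tab 177
 top -0.0009 -0.1338 0.112
 arm 59 angle -0.04628114858345212 z@-95 0.06450976475577476
 post 50 29.02053277604615 0.06888688225672862
top tab 49
 top 0.0013 -0.1343 0.1141
 arm 101 angle -0.0014920484626471105 z@-95 0.065483361946834
 post 27 29.03278684323022 0.06891973345183736
side 0 [(0.116, np.float64(156.9), np.float64(0.058), 85), (0.116, np.float64(216.9), np.float64(0.0575), 93), (0.066, np.float64(336.9), np.float64(0.0572), 80), (0.099, np.float64(51.3), np.float64(0.0701), 31)]
side now [(0.116, np.float64(127.7), np.float64(0.0586), 77), (0.116, np.float64(187.3), np.float64(0.0577), 88), (0.066, np.float64(307.7), np.float64(0.0566), 82), (0.099, np.float64(22.5), np.float64(0.0703), 32)]
top 0 [(0.116, np.float64(156.9), np.float64(0.0573), 71), (0.116, np.float64(217.6), np.float64(0.0571), 73), (0.066, np.float64(336.1), np.float64(0.0587), 62), (0.099, np.float64(50.5), np.float64(0.07), 27)]
top now [(0.116, np.float64(127.6), np.float64(0.0576), 73), (0.116, np.float64(188.2), np.float64(0.0574), 70), (0.066, np.float64(307.4), np.float64(0.0579), 61), (0.099, np.float64(21.3), np.float64(0.07), 22)]
```

View pics/c11.png

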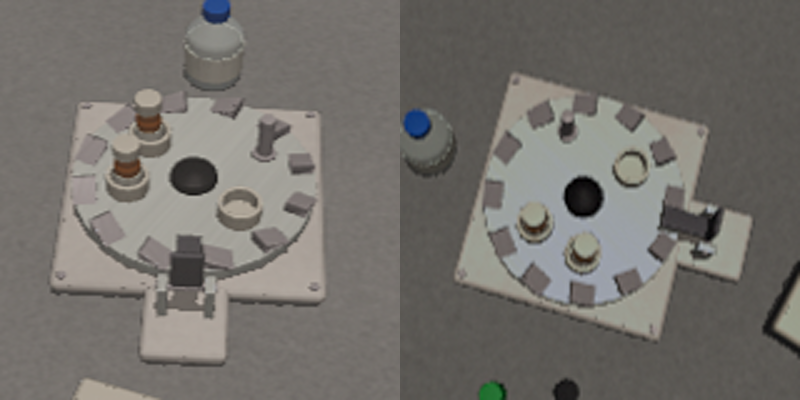

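Both views show the arm clear, the tab upright, the arm level at 0.065, the carousel back by about 29.2°, and the vials standing. Handing in.

```bash
python3 -c "from plant import r; print(r.finish_job())"
```

```text
the job is handed in; nothing more can be done
None
```

I tipped the pawl up, pushed the carousel back one notch by its post, and pressed the pawl home. The job was handed in at about 15.6 s of the 51 s allowed.

- **Pawl up:** the first push only reached about 0.30 rad, too close to the 0.27 limit. I pushed it again to about 0.44 rad, and both cameras showed it staying there.
- **Carousel:** the vials, cup and post turned about 29.2° clockwise in the last pictures (individual readings 28.7–29.6°). That is within the ±4.6° the pawl needs to seat.
- **Pawl down:** the fingertip met a hard stop at 66 mm height. I pressed a little past that, reaching about 52 N on the fingertip. Afterwards the tab stood upright with its top at 112–114 mm. The arm read 0.00 rad in the top view and -0.05 rad in the side view; the side value comes from few points.
- **Rest of the scene:** both vials still stand in their cups and the arm is clear of everything. The bottle looks untouched in the pictures. I did not re-measure the tip box, only its edge shows in the last picture, but the gripper never came near it.

One early check disagreed: the first side-view reading of the hub was about 8 mm off in y, probably because it included the cap's front wall. Depth readings from both cameras then agreed to about 1.5 mm, and I used those.

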